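# Close the walnut canister: nudge the loose lid home and press its button

## Robot

A 7-joint arm with a two-finger parallel gripper is mounted at the origin on the work surface. World frame = base frame: x ahead of the robot, y to its left, z up, the work surface at z = 0. Lengths are in m, angles in rad, forces in N, time in s.
With the tool pointing down it reaches from about 0.4 to 0.875 m from the base axis. Payload 19.3 kg.
Tool frame: the origin (TCP) lies at the very end of the fingers, on their centre line; the grasp point (between the pads) lies 19 mm behind it; z points along the fingers, y is the line along which they close (so a half turn about z gives the same grasp; the last joint's range is limited). The gripper opens to 85 mm and grips with 20 to 120 N. Pads are 22 mm wide; open, the fingers measure 114 mm over their backs; the gripper's body (76 mm by 85 mm) begins 54 mm behind the grasp point. The pads swing forward as they close: fully open they stand 13 mm farther back than shut.
Start: joints at [-1.35, 0.521, -0.036, 1.599, 0.021, 1.021, -0.113], TCP at [0.179, 0.599, 0.231] pointing down, gripper open.
Joint ranges: [-2.91, 2.91], [-0.3, 2.13], [-1.5, 1.42], [0.17, 2.43], [-1.26, 4.41], [0.16, 1.93], [-2.52, 2.52]. Speed limits (rad/s): [1.89, 1.89, 2.39, 2.39, 3.01, 3.01, 3.01].

## Interface

Orientations are given as [roll, pitch, yaw] about the fixed x, y, z axes, in that order (R = Rz(yaw) Ry(pitch) Rx(roll)).
In Python, from workcell import bot gives the robot as it stands.
- The arm moves only by the tool servo_tool, never from a script. Its argument "plan" is a list of rows, each a list of 7 numbers: the finger opening in cm, from 0 to 8.54, then the shift along the tool's x, y, z in cm, then the turn, a rotation vector about the tool's x, y, z in degrees. In form: [[fingers, x, y, z, wx, wy, wz], ...]. A call has 1 to 10 rows; each row is the pose to reach, as a shift and turn from the pose commanded when the call began, along the tool's axes at that moment; what a row does not reach only later rows make up. A row lasts 1/10 s, in which the tool goes at most 50 mm and 8.59 degrees, less where a joint would pass 70% of its speed; a pose out of reach is approached as far as the arm can. A call with a gripper value outside its range is refused whole. The fingers move at their own pace and stop on an object; "force" is the grip in N (left out, the last holds). Time passes only in rows, so rows that repeat a pose let the fingers close. It gives the time, the measured TCP pose, the force, the opening and the grip force at its end, in the units of the state.
- bot.observe(): the state, without advancing time (a new reading comes with each control period).
- bot.grab_frame(name): name is "scene" or "top"; returns a dict with "frame" (400x640x3 uint8, blue, green, red), "mtx" (3x3 intrinsics, pixels), "k1" (the pictures are not rectified: a ray, as slopes to the right and down, at radius r is drawn at 1 + k1 r^2 times it, then the intrinsics apply), "R" (3x3) and "t" (3): a world point X has camera coordinates R X + t. Camera axes: x right, y down, z forward; pixel columns grow to the right and rows downward; lengths in m; the calibration is good to about 2 mm. A picture is of the moment at which its call begins. There is no depth.
- bot.job_done(): hands the job in; it is judged then, once.
The state is a dict: "clock": time; "qpos": joint angles; "qd": joint speeds; "joint_efforts": joint torques, N m; "position": TCP position; "tool_rot": TCP orientation; "force": force on the tool from outside, world axes, zero at the start; "moment": the same for the moment, N m; "grip_width": finger opening in m; "finger_force": force on a finger pad.
Only numpy, scipy, OpenCV 4.12 (cv2) and the standard library are available. Lean on these libraries where they do the work, as an engineer would, in place of code of your own. Each camera call takes 0.05 s, during which the arm holds its last target. There are 200 camera calls.

## Task

The lid of the open steel canister was left lying askew across its rim: push it sideways by its edge with the fingertips until it drops into the mouth and sits flat all round, and only then press the round button in its middle all the way down to seal it. Do not pinch, lift or carry the lid, keep off the button until the lid is home, and leave the canister and everything around it standing where it is.

Things in the scene. Friction and masses are not known exactly. Their poses are not given: they have to be found in the camera images.
- canister: the open canister: loose, about 1.2 kg, a steel drum with a grey plastic collar, 110 mm across and 110 mm high to its rim; origin at the centre of its underside, z up its axis. The rim is a flat ring 7.5 mm wide round a mouth of 95 mm
- canister_mouth (a point): centre of the canister's mouth, at the height of the rim (110 mm above its underside)
- lid: the loose white lid, about 0.15 kg: a flange 122 mm across, 5 mm thick, over a plug 92 mm across, 8 mm deep. Origin: centre of the flange's underside, z up. It starts level, its plug on the rim: origin 8 mm above the rim, 24 to 36 mm off the mouth's axis in any direction. Home, its origin is at canister_mouth. Near the middle its leading edge dips a little onto the rim; pushing on brings it home. It slides with a few newtons
- button_top (a point): centre of the top of the lid's push button, a round white button 46 mm across; it stands 9 mm above the lid's top face when up and 1 mm when down, so that it is 14 mm above canister_mouth when the lid is home and the button up
- button (a joint): how far the button is pushed down into the lid: 0 up (as it starts), 0.008 m fully down. It takes about 5 N to move and stays where it is left
- low_canister: closed canister of the same family: steel, 110 mm across (lid 122 mm), 76 mm high, its button already down. Bystander; origin at the centre of its underside
- tall_canister: closed canister of the same family: steel, 110 mm across (lid 122 mm), 156 mm high, its button already down. Bystander; origin at the centre of its underside
- spice_jar: amber jar, 42 mm across, 88 mm high. Bystander; origin at the centre of its underside
- food_can: food tin with a red label, 74 mm across, 102 mm high. Bystander; origin at the centre of its underside
- oil_bottle: green bottle, 58 mm across, 180 mm high. Bystander; origin at the centre of its underside
- mug: blue mug, 82 mm across, 92 mm high, handle on its +y side. Bystander; origin at the centre of its underside
- tea_box: green carton 75 x 145 x 75 mm high. Bystander; origin at the centre of its underside
- spoon: wooden spoon lying flat, 240 mm long along its x axis. Bystander; origin on its underside, midway along it
Not all that is in view belongs to the job. Leave any blue or yellow look-alike of the lid alone.

How it is judged:
By the outcome, as a careful person would: the job done as asked, in the order asked, and still so for the second after the job is handed in, with the robot touching nothing.
It also fails if it takes over 45 s, if anything falls off the work surface, if the arm or the gripper's body presses on something with over 40 N, if the wrist force passes 120 N, or if a joint passes its speed limit or range.

## Working session

There is one attempt and no reset: what is moved stays moved. The work goes in short steps, Python scripts to look and compute and a tool call to move; the robot and the scene stay as the last step left them, time stands still between calls to the robot, and variables do not carry over. Pictures are saved under pics/ and viewed, at most 10 in all, crops included, and the job is handed in when it is done.

Besides the shell and the picture viewer there is one more tool, called after "Call:" as a command line: name --pt "numbers of a row" for each row, then --argument value for the rest. servo_tool: Moves the arm, as the interface text tells. Its arguments: {"type":"object","properties":{"plan":{"type":"array","items":{"type":"array","items":{"type":"number"}}},"force":{"type":"number"}},"required":["plan"]}

```bash
mkdir -p pics
cat > h.py <<'E'
import numpy as np, cv2
from workcell import bot
def ray(f,u,v):
    K=f["mtx"]; p=cv2.undistortPoints(np.array([[[u,v]]],float),np.array(K,float),np.array([f["k1"],0,0,0],float))[0,0]
    R=np.array(f["R"]); t=np.array(f["t"])
    return -R.T@t, R.T@np.array([p[0],p[1],1])
def onz(f,u,v,z):
    c,d=ray(f,u,v); return c+d*(z-c[2])/d[2]
def proj(f,X):
    q=np.array(f["R"])@np.array(X)+np.array(f["t"]); s=q[:2]/q[2]; s=s*(1+f["k1"]*(s@s)); K=np.array(f["mtx"])
    return K[:2,:2]@s+K[:2,2]
E
python3 - <<'E'
from h import *
for n in("scene","top"):
    f=bot.grab_frame(n); cv2.imwrite(f"pics/{n}0.png",f["frame"]); c,_=ray(f,320,200); print(n,c.round(3),np.array(f["mtx"]).round(1).tolist(),f["k1"])
s=bot.observe(); print({k:np.round(v,3).tolist() for k,v in s.items()})
E
```

```text
scene [1.046 0.471 0.886] [[439.3, 0.0, 320.3], [0.0, 439.3, 200.6], [0.0, 0.0, 1.0]] -0.028586599672382352
top [ 0.322 -0.018  1.363] [[462.2, 0.0, 315.2], [0.0, 462.2, 200.1], [0.0, 0.0, 1.0]] -0.07992905070513007
{'clock': 0.1, 'qpos': [-1.35, 0.522, -0.036, 1.6, 0.021, 1.021, -0.113], 'qd': [-0.001, -0.002, 0.001, -0.0, 0.001, 0.001, 0.001], 'joint_efforts': [0.005, -92.847, 1.985, -37.053, 0.018, 0.005, -0.0], 'position': [0.179, 0.598, 0.231], 'tool_rot': [-3.141, 0.0, 2.851], 'force': [0.901, 0.383, -0.371], 'moment': [-0.013, -0.01, 0.008], 'finger_force': 0.0, 'grip_width': 0.085}
```

View pics/scene0.png

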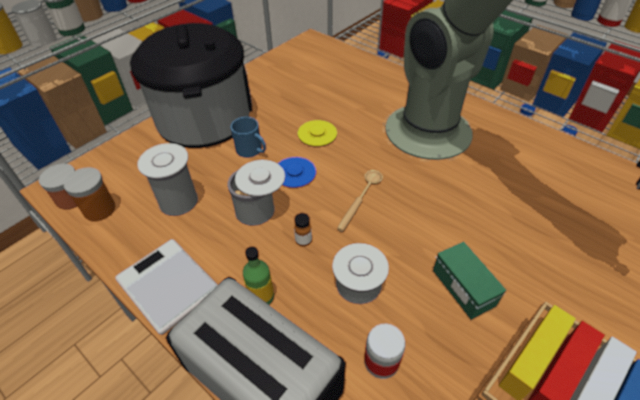

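View pics/top0.png

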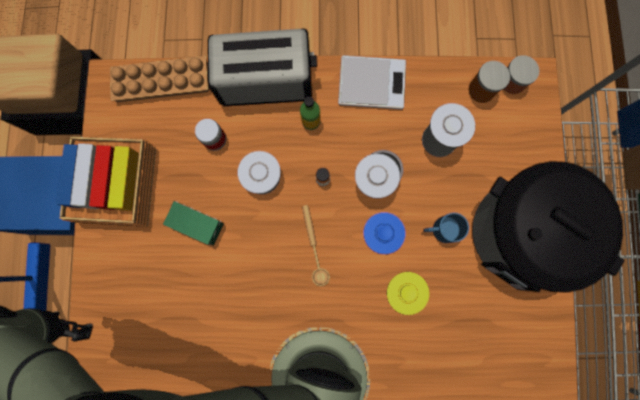

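The lid lies askew on the canister at about (378,176) in the top view and (260,178) in the scene view. The mouth shows at its right in the top view and its left in the scene view. Next I'll measure it and view an enlarged crop.

Run:
```python
from h import *
out=[]
for n,(x0,y0,x1,y1) in {"top":(340,135,430,215),"scene":(215,145,305,235)}.items():
    f=bot.grab_frame(n); im=f["frame"]; c=im[y0:y1,x0:x1]
    hsv=cv2.cvtColor(c,cv2.COLOR_BGR2HSV); m=((hsv[...,2]>165)&(hsv[...,1]<45)).astype(np.uint8)
    cs,_=cv2.findContours(m,cv2.RETR_EXTERNAL,cv2.CHAIN_APPROX_NONE); k=max(cs,key=cv2.contourArea)
    P=np.array([onz(f,p[0][0]+x0,p[0][1]+y0,.123)[:2] for p in cv2.convexHull(k)])
    A=np.c_[2*P,np.ones(len(P))]; s=np.linalg.lstsq(A,(P**2).sum(1),rcond=None)[0]
    print(n,"lid",s[:2].round(4),"r",np.sqrt(s[2]+s[0]**2+s[1]**2).round(4))
    b=cv2.resize(c,(400,400*c.shape[0]//c.shape[1]),interpolation=cv2.INTER_CUBIC); out.append(cv2.resize(b,(400,400)) )
cv2.imwrite("pics/crop.png",np.hstack(out))
```

```text
top lid [ 0.5656 -0.157 ] r 0.0596
scene lid [ 0.5675 -0.1558] r 0.0605
```

View pics/crop.png

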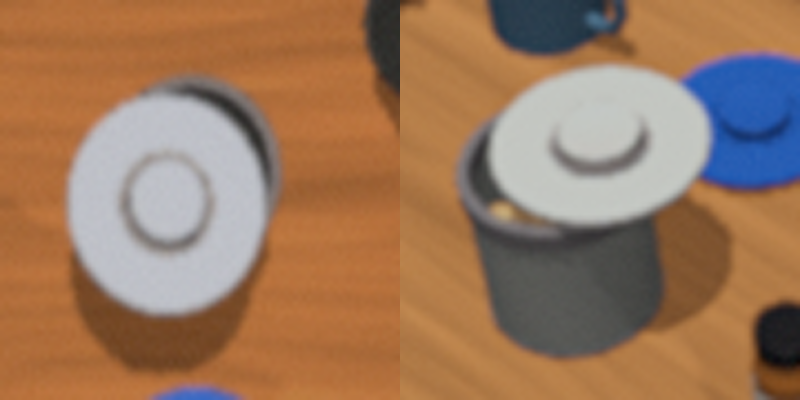

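The crop shows the free rim as a crescent, at the upper right in the top view and the lower left in the scene view. I'll fit a 55 mm circle to its outer edge.

Run:
```python
from h import *
from scipy.optimize import least_squares
S=(400/90,5); 
pts={"top":([(0,0)],340,135,-90,90),"scene":([],215,145,0,0)}
lid=np.array([.5665,-.1563])
for n,(x0,y0,x1,y1) in {"top":(340,125,420,215),"scene":(215,145,305,235)}.items():
    f=bot.grab_frame(n); c=f["frame"][y0:y1,x0:x1]
    hsv=cv2.cvtColor(cv2.resize(c,None,fx=4,fy=4,interpolation=cv2.INTER_CUBIC),cv2.COLOR_BGR2HSV)
    m=(hsv[...,1]<105).astype(np.uint8)
    cs,_=cv2.findContours(m,cv2.RETR_EXTERNAL,cv2.CHAIN_APPROX_NONE); k=max(cs,key=cv2.contourArea)
    P=np.array([onz(f,(p[0][0]+.5)/4-.5+x0,(p[0][1]+.5)/4-.5+y0,.110)[:2] for p in k])
    d=np.linalg.norm(P-lid,axis=1)
    cam=ray(f,0,0)[0][:2]
    c0=lid+0.03*np.array([.6,-.75])
    for it in range(6):
        r=np.linalg.norm(P-c0,axis=1)
        u=(P-c0)/r[:,None]
        sel=(np.abs(r-.055)<(.012 if it<2 else .005))&(d>.066)
        if n=="top": pass
        else:
            # exclude the near wall (seen edge = rim only on far half or where wall hidden)
            v=(cam-c0)/np.linalg.norm(cam-c0); sel&=(u@v<0.2)
        c0=least_squares(lambda q:np.linalg.norm(P[sel]-q,axis=1)-.055,c0,loss="soft_l1",f_scale=.002).x
    a=np.degrees(np.arctan2(u[sel,1],u[sel,0]))
    print(n,c0.round(4),sel.sum(),"ang",a.min().round(),a.max().round(),"off",((c0-lid)*1e3).round(1))
```

```text
top [ 0.5854 -0.1754] 199 ang -126.0 33.0 off [ 18.9 -19.1]
scene [ 0.5867 -0.1747] 97 ang -111.0 -24.0 off [ 20.2 -18.4]
```

Call:
servo_tool --pt "4 -4 -2.8 0 0 0 2" --pt "4 -8 -5.7 0 0 0 4" --pt "4 -12 -8.5 0 0 0 6" --pt "4 -16 -11.4 0 0 0 7" --pt "4 -20 -14.2 0 0 0 9" --pt "4 -24 -17.1 0 0 0 11" --pt "4 -28 -20 0 0 0 12" --pt "4 -32 -22.8 0 0 0 14" --pt "4 -36 -25.6 0 0 0 14" --pt "4 -36 -25.6 0 0 0 14"

```text
clock: 1.3
position: [0.4542, 0.2446, 0.2315]
tool_rot: [-3.141, 0.002, 2.598]
force: [-0.3, 1.4, 0.0]
grip_width: 0.0401
finger_force: 0.0
```

Call:
servo_tool --pt "4 -2.5 -3 0 0 0 2" --pt "4 -5 -6 0 0 0 4" --pt "4 -7.5 -9 0 0 0 6" --pt "4 -10 -12 0 0 0 8" --pt "4 -12.5 -15 0 0 0 10" --pt "4 -15 -18 0 0 0 12" --pt "4 -18 -22 0 0 0 12.6" --pt "4 -20.5 -25 0 0 0 12.6" --pt "4 -22 -26.6 0 0 0 12.6" --pt "4 -22 -26.6 0 0 0 12.6"

```text
clock: 2.3
position: [0.5044, -0.0939, 0.2314]
tool_rot: [-3.141, 0.001, 2.382]
force: [-0.8, 1.6, -0.2]
grip_width: 0.04
finger_force: 0.0
```

Run:
```python
from h import *
f=bot.grab_frame("scene"); g=bot.grab_frame("top")
cv2.imwrite("pics/a.png",np.hstack([cv2.resize(f["frame"][80:260,170:370],(400,360)),cv2.resize(g["frame"][90:270,270:470],(400,360))]))
s=bot.observe(); print(s["position"],s["tool_rot"],s["force"])
```

```text
[ 0.50423035 -0.09065089  0.23120816] [ 3.14157494e+00 -2.28959326e-04  2.38582363e+00] [0.01658465 0.73239944 0.24960595]
```

View pics/a.png

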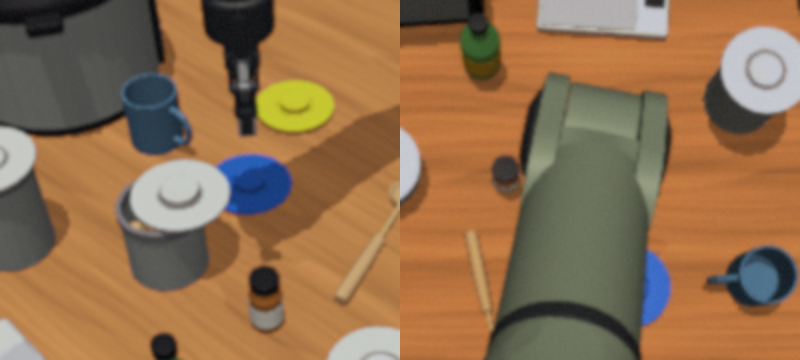

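The scene view shows the fingers edge-on above and behind the lid, with a clear path down. I'll descend in line with lid and mouth.

Call:
servo_tool --pt "4 0 -0.5 2 0 0 0" --pt "4 0 -0.5 5 0 0 0" --pt "4 0 -0.5 8 0 0 0" --pt "4 0 -0.5 10.5 0 0 0" --pt "4 0 -0.5 12 0 0 0" --pt "4 0 -0.5 12.4 0 0 0" --pt "4 0 -0.5 12.4 0 0 0" --pt "4 0 -0.5 12.4 0 0 0"

```text
clock: 3.2
position: [0.5013, -0.094, 0.1081]
tool_rot: [3.141, 0.001, 2.387]
force: [0.6, -0.2, -0.3]
grip_width: 0.0397
finger_force: 0.0
```

Run:
```python
from h import *
f=bot.grab_frame("scene")
cv2.imwrite("pics/b.png",cv2.resize(f["frame"][110:250,190:330],(560,560),interpolation=cv2.INTER_CUBIC))
s=bot.observe(); print(s["position"],s["tool_rot"],s["force"])
```

```text
[ 0.50134134 -0.09408506  0.10819915] [3.14065452e+00 9.27855674e-04 2.38692323e+00] [0.61357457 0.8660608  1.15749081]
```

View pics/b.png

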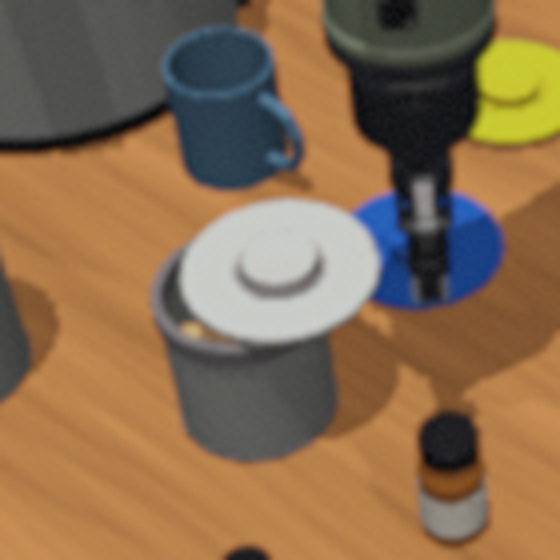

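The fingertips stand beside the lid's right-hand edge at (430,290), at flange height and about 2 cm clear. Now I push.

Call:
servo_tool --pt "4 -0.6 0 0 0 0 0" --pt "4 -1.2 0 0 0 0 0" --pt "4 -1.6 0 0 0 0 0" --pt "4 -1.9 0 0 0 0 0" --pt "4 -2.2 0 0 0 0 0" --pt "4 -2.5 0 0 0 0 0" --pt "4 -2.8 0 0 0 0 0" --pt "4 -3.1 0 0 0 0 0" --pt "4 -3.4 0 0 0 0 0" --pt "4 -3.7 0 0 0 0 0"

```text
clock: 4.25
position: [0.528, -0.1198, 0.1073]
tool_rot: [3.142, -0.0, 2.387]
force: [-0.2, 1.1, 0.6]
grip_width: 0.0398
finger_force: 0.6
```

Run:
```python
from h import *
f=bot.grab_frame("scene")
cv2.imwrite("pics/c.png",cv2.resize(f["frame"][110:250,190:330],(560,560),interpolation=cv2.INTER_CUBIC))
s=bot.observe(); print(s["position"],s["tool_rot"],s["force"])
```

```text
[ 0.52825201 -0.12021922  0.10733751] [3.14155718e+00 3.19511212e-04 2.38629973e+00] [-0.00349711  1.03910015 -0.05750279]
```

View pics/c.png

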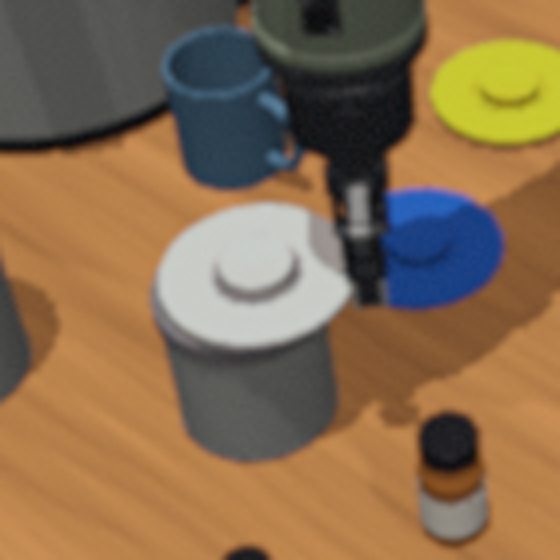

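The lid has slid left and now nearly covers the mouth, and the canister hasn't moved. About 11 mm remain.

Call:
servo_tool --pt "4 -0.2 0 0 0 0 0" --pt "4 -0.4 0 0 0 0 0" --pt "4 -0.6 0 0 0 0 0" --pt "4 -0.75 0 0 0 0 0" --pt "4 -0.9 0 0 0 0 0" --pt "4 -1.0 0 0 0 0 0" --pt "4 -1.1 0 0 0 0 0" --pt "4 -1.1 0 0 0 0 0"

```text
clock: 5.1
position: [0.5359, -0.1275, 0.1073]
tool_rot: [-3.142, 0.0, 2.386]
force: [-0.1, -0.1, 0.5]
grip_width: 0.04
finger_force: 0.1
```

Run:
```python
from h import *
f=bot.grab_frame("scene")
cv2.imwrite("pics/d.png",cv2.resize(f["frame"][110:250,190:330],(560,560),interpolation=cv2.INTER_CUBIC))
s=bot.observe(); print(s["position"],s["tool_rot"],s["force"],s["finger_force"])
```

```text
[ 0.53584357 -0.12737334  0.1072695 ] [-3.14155646e+00  1.30160628e-04  2.38645020e+00] [-0.35968628  0.37704409  0.72852262] 0.029177562100812793
```

View pics/d.png

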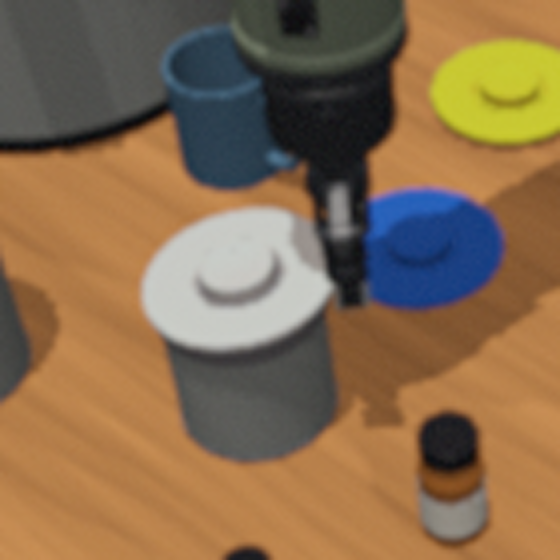

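The lid now looks centred over the canister, but I can't tell by eye whether it has dropped. I'll compare its outline with the home circle.

```bash
cat > chk.py <<'E'
from h import *
def fit(f,box,z,lo=130):
    x0,y0,x1,y1=box; c=f["frame"][y0:y1,x0:x1]
    hsv=cv2.cvtColor(cv2.resize(c,None,fx=4,fy=4,interpolation=cv2.INTER_CUBIC),cv2.COLOR_BGR2HSV); m=((hsv[...,2]>lo)&(hsv[...,1]<60)).astype(np.uint8)
    cs,_=cv2.findContours(m,cv2.RETR_EXTERNAL,cv2.CHAIN_APPROX_NONE); k=cv2.convexHull(max(cs,key=cv2.contourArea))
    return k[:,0]/4.+[x0-.4,y0-.4]
f=bot.grab_frame("scene"); px=fit(f,(215,150,285,215),0)
for z in (.115,.119,.123):
    P=np.array([onz(f,u,v,z)[:2] for u,v in px]); e=P-[.586,-.175]; a=np.degrees(np.arctan2(e[:,1],e[:,0])); r=np.hypot(*e.T)*1e3
    print(z,[(b,(r[(a>b-10)&(a<b+10)]).mean().round(1) if ((a>b-10)&(a<b+10)).any() else None) for b in range(-160,181,30)])
    A=np.c_[2*P,np.ones(len(P))]; s=np.linalg.lstsq(A,(P**2).sum(1),rcond=None)[0]; print(s[:2].round(4),np.sqrt(s[2]+s[:2]@s[:2]).round(4))
E
python3 chk.py
```

```text
0.115 [(-160, np.float64(65.6)), (-130, np.float64(61.9)), (-100, np.float64(59.3)), (-70, np.float64(58.7)), (-40, np.float64(59.8)), (-10, np.float64(61.6)), (20, np.float64(61.6)), (50, np.float64(59.7)), (80, np.float64(58.2)), (110, np.float64(59.6)), (140, None), (170, None)]
[ 0.5852 -0.1756] 0.0608
0.119 [(-160, np.float64(61.7)), (-130, np.float64(57.5)), (-100, np.float64(55.5)), (-70, np.float64(56.1)), (-40, np.float64(58.5)), (-10, np.float64(62.9)), (20, np.float64(64.7)), (50, np.float64(63.4)), (80, np.float64(61.6)), (110, np.float64(61.6)), (140, None), (170, np.float64(61.7))]
[ 0.5876 -0.1723] 0.0605
0.123 [(-160, np.float64(58.0)), (-130, np.float64(53.1)), (-100, np.float64(51.8)), (-70, np.float64(53.7)), (-40, np.float64(57.2)), (-10, np.float64(63.4)), (20, np.float64(67.8)), (50, np.float64(67.2)), (80, np.float64(64.6)), (110, np.float64(63.2)), (140, None), (170, np.float64(59.2))]
[ 0.59   -0.1689] 0.0602
```

Call:
servo_tool --pt "4 0.8 0 0 0 0 0" --pt "4 2 0 0 0 0 0" --pt "4 3 0 -3 0 0 0" --pt "4 4 1 -7 0 0 0" --pt "4 7 4 -9 0 0 0" --pt "4 10 7 -10 0 0 0" --pt "4 13.5 10 -10 0 0 0" --pt "4 17 13 -10 0 0 0" --pt "4 19.5 15.5 -10 0 0 0" --pt "4 19.5 15.5 -10 0 0 0"

```text
clock: 6.2
position: [0.4985, 0.1247, 0.2071]
tool_rot: [3.141, -0.002, 2.394]
force: [1.0, -1.6, -0.6]
grip_width: 0.04
finger_force: 0.0
```

```bash
cat >> chk.py <<'E'
print("top")
g=bot.grab_frame("top"); px=fit(g,(345,135,425,215),0,150)
for z in (.115,.119):
    P=np.array([onz(g,u,v,z)[:2] for u,v in px]); A=np.c_[2*P,np.ones(len(P))]; s=np.linalg.lstsq(A,(P**2).sum(1),rcond=None)[0]; print(s[:2].round(4),np.sqrt(s[2]+s[:2]@s[:2]).round(4))
print(bot.observe()["position"],bot.observe()["tool_rot"])
cv2.imwrite("pics/e.png",np.hstack([cv2.resize(f["frame"][130:230,200:300],(400,400),interpolation=cv2.INTER_CUBIC),cv2.resize(g["frame"][125:225,335:435],(400,400),interpolation=cv2.INTER_CUBIC)]))
E
python3 chk.py
```

```text
0.115 [(-160, np.float64(65.8)), (-130, np.float64(61.7)), (-100, np.float64(59.3)), (-70, np.float64(58.8)), (-40, np.float64(59.8)), (-10, np.float64(61.8)), (20, np.float64(61.5)), (50, np.float64(59.7)), (80, np.float64(58.2)), (110, np.float64(59.8)), (140, np.float64(63.9)), (170, np.float64(69.3))]
[ 0.584  -0.1751] 0.0617
0.119 [(-160, np.float64(62.0)), (-130, np.float64(57.3)), (-100, np.float64(55.5)), (-70, np.float64(56.3)), (-40, np.float64(58.5)), (-10, np.float64(62.6)), (20, np.float64(64.8)), (50, np.float64(63.4)), (80, np.float64(61.6)), (110, np.float64(62.0)), (140, None), (170, np.float64(65.5))]
[ 0.5864 -0.1717] 0.0613
0.123 [(-160, np.float64(58.4)), (-130, np.float64(52.9)), (-100, np.float64(51.7)), (-70, np.float64(54.0)), (-40, np.float64(57.2)), (-10, np.float64(63.5)), (20, np.float64(67.9)), (50, np.float64(67.2)), (80, np.float64(64.6)), (110, np.float64(64.4)), (140, None), (170, np.float64(60.9))]
[ 0.5888 -0.1684] 0.061
top
[ 0.5858 -0.174 ] 0.0605
[ 0.585  -0.1735] 0.0603
[0.49912159 0.11988716 0.20714839] [-3.14123287e+00 -2.21720011e-04  2.38849060e+00]
```

View pics/e.png

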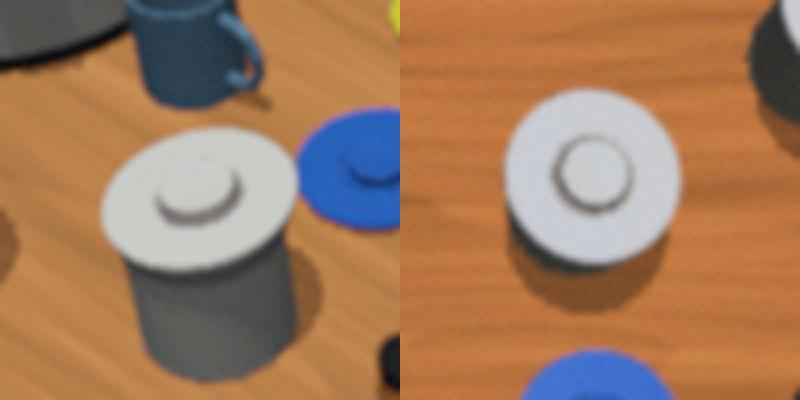

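The lid is still slightly tilted: its trailing (robot-side) edge is up, and it's about 2 mm short of centre. I'll go back and push on.

Call:
servo_tool --pt "4 -3 -2.7 0 0 0 0" --pt "4 -6 -5.4 0 0 0 0" --pt "4 -9 -8 0 0 0 0" --pt "4 -12 -11 0 0 0 0" --pt "4 -14 -13.5 0 0 0 0" --pt "4 -15.6 -15.5 1 0 0 0" --pt "4 -15.6 -15.5 4 0 0 0" --pt "4 -15.6 -15.5 7.5 0 0 0" --pt "4 -16.6 -15.5 10 0 0 0" --pt "4 -17.6 -15.5 10 0 0 0"

```text
clock: 7.3
position: [0.5198, -0.1154, 0.1049]
tool_rot: [-3.138, -0.004, 2.385]
force: [0.4, 0.2, 0.6]
grip_width: 0.04
finger_force: 0.0
```

Call:
servo_tool --pt "4 -0.6 0 0 0 0 0" --pt "4 -1.2 0 0 0 0 0" --pt "4 -1.6 0 0 0 0 0" --pt "4 -1.8 0 0 0 0 0" --pt "4 -1.95 0 0 0 0 0" --pt "4 -2.05 0 0 0 0 0" --pt "4 -2.15 0 0 0 0 0" --pt "4 -2.2 0 0 0 0 0" --pt "4 -2.2 0 0 0 0 0"

```text
clock: 8.2
position: [0.5379, -0.1293, 0.1073]
tool_rot: [-3.142, -0.0, 2.387]
force: [-0.9, -0.3, -0.9]
grip_width: 0.0401
finger_force: 0.4
```

```bash
cat > st.py <<'E'
from h import *
s=bot.observe(); p=s["position"]; d=np.array([.728,-.686]); e=np.array([.586,-.175])-p[:2]
print(p.round(4),s["tool_rot"][2],s["force"].round(1),s["finger_force"],"along",(e@d).round(4),"lat",(e@[.686,.728]).round(4))
E
python3 st.py; python3 chk.py | head -2
```

```text
[ 0.5379 -0.1293  0.1073] 2.3865121962788187 [-0.9 -0.3 -0.9] 0.37558406707830727 along 0.0664 lat -0.0003
0.115 [(-160, np.float64(58.9)), (-130, np.float64(58.8)), (-100, np.float64(60.2)), (-70, np.float64(61.1)), (-40, np.float64(62.1)), (-10, np.float64(64.8)), (20, np.float64(66.2)), (50, np.float64(66.1)), (80, np.float64(64.8)), (110, np.float64(62.4)), (140, None), (170, np.float64(55.5))]
[ 0.5897 -0.1731] 0.0619
```

Call:
servo_tool --pt "4 0.8 0 0 0 0 0" --pt "4 2 0 0 0 0 0" --pt "4 3.5 0 0 0 0 0" --pt "2 4 0 -4 0 0 0" --pt "0 4 0 -8 0 0 0" --pt "0 4 0 -10 0 0 0" --pt "0 4 0 -10 0 0 0" --pt "0 4 0 -10 0 0 0"

```text
clock: 9.1
position: [0.5084, -0.1013, 0.2072]
tool_rot: [3.141, 0.0, 2.387]
force: [-1.1, 0.9, -0.2]
grip_width: -0.0001
finger_force: 0.0
```

```bash
python3 chk.py 2>/dev/null| head -4
python3 - <<'E'
from h import *
f=bot.grab_frame("scene"); im=cv2.resize(f["frame"][130:230,200:300],(500,500),interpolation=cv2.INTER_CUBIC)
for zz,rr,col in((.115,.061,(0,0,255)),(.124,.023,(0,200,0))):
    q=[((proj(f,[.586+rr*np.cos(a),-.175+rr*np.sin(a),zz])-[200,130]+.5)*5-.5).astype(int) for a in np.linspace(0,6.28,60)]
    cv2.polylines(im,[np.array(q)],True,col,1)
cv2.imwrite("pics/g.png",im)
E
python3 st.py
```

```text
0.115 [(-160, np.float64(59.2)), (-130, np.float64(58.7)), (-100, np.float64(60.2)), (-70, np.float64(61.0)), (-40, np.float64(62.1)), (-10, np.float64(64.8)), (20, np.float64(66.1)), (50, np.float64(66.0)), (80, np.float64(64.6)), (110, np.float64(62.8)), (140, np.float64(63.2)), (170, np.float64(58.9))]
[ 0.5889 -0.1728] 0.0624
0.119 [(-160, np.float64(55.5)), (-130, np.float64(54.3)), (-100, np.float64(55.7)), (-70, np.float64(58.3)), (-40, np.float64(61.0)), (-10, np.float64(65.9)), (20, np.float64(69.3)), (50, np.float64(69.7)), (80, np.float64(67.7)), (110, np.float64(63.8)), (140, None), (170, np.float64(56.3))]
[ 0.5913 -0.1695] 0.062
[ 0.5082 -0.1016  0.2063] 2.3867101849074404 [1.1 0.2 0.1] 0.0 along 0.107 lat -0.0
```

View pics/g.png

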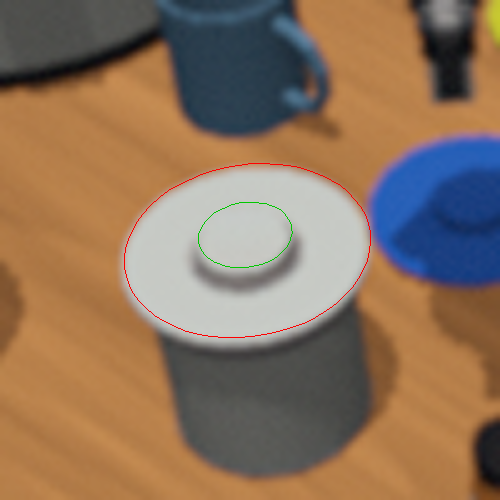

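The drawn home circle matches the lid outline all round, and the button is still up. The lid is seated, so I'll move the closed fingertips over the button.

Call:
servo_tool --pt "0 -3 0 0 0 0 0" --pt "0 -6 0 0 0 0 0" --pt "0 -9 0 0 0 0 0" --pt "0 -10.5 0 0 0 0 0" --pt "0 -10.7 0 2 0 0 0" --pt "0 -10.7 0 4.5 0 0 0" --pt "0 -10.7 0 6.5 0 0 0" --pt "0 -10.7 0 7.1 0 0 0" --pt "0 -10.7 0 7.1 0 0 0" --pt "0 -10.7 0 7.1 0 0 0"

```text
clock: 10.25
position: [0.587, -0.1754, 0.1369]
tool_rot: [3.141, 0.0, 2.386]
force: [-0.1, 0.1, 0.4]
grip_width: 0.0005
finger_force: 0.0
```

Call:
servo_tool --pt "0 0 0 0.5 0 0 0" --pt "0 0 0 0.9 0 0 0" --pt "0 0 0 1.1 0 0 0" --pt "0 0 0 1.3 0 0 0" --pt "0 0 0 1.5 0 0 0" --pt "0 0 0 1.6 0 0 0" --pt "0 0 0 1.7 0 0 0" --pt "0 0 0 1.7 0 0 0"

```text
clock: 11.05
position: [0.5868, -0.1752, 0.1193]
tool_rot: [3.142, -0.0, 2.386]
force: [-0.5, 1.4, 1.6]
grip_width: 0.0002
finger_force: 0.9
```

Contact made; I'll keep going in small steps until the force climbs.

Call:
servo_tool --pt "0 0 0 0.1 0 0 0" --pt "0 0 0 0.2 0 0 0" --pt "0 0 0 0.3 0 0 0" --pt "0 0 0 0.4 0 0 0" --pt "0 0 0 0.4 0 0 0"

```text
clock: 11.55
position: [0.5869, -0.1752, 0.116]
tool_rot: [3.141, 0.0, 2.386]
force: [-4.7, 3.2, 16.5]
grip_width: -0.0
finger_force: 8.5
```

Call:
servo_tool --pt "0 0 0 0.1 0 0 0" --pt "0 0 0 0.15 0 0 0" --pt "0 0 0 0.15 0 0 0"

```text
clock: 11.85
position: [0.587, -0.1753, 0.1157]
tool_rot: [3.141, 0.001, 2.386]
force: [-13.5, 5.0, 38.8]
grip_width: 0.0001
finger_force: 19.6
```

Call:
servo_tool --pt "0 0 0 -0.3 0 0 0" --pt "0 0 0 -1.5 0 0 0" --pt "0 0 0 -5 0 0 0" --pt "0 0 0 -9 0 0 0" --pt "0 4 0 -9 0 0 0" --pt "0 8 0 -9 0 0 0" --pt "0 12 3 -9 0 0 0" --pt "0 16 6 -9 0 0 0" --pt "0 20 9 -9 0 0 0" --pt "0 20 9 -9 0 0 0"

```text
clock: 12.85
position: [0.502, 0.034, 0.2041]
tool_rot: [3.14, -0.002, 2.395]
force: [0.9, -0.8, -0.1]
grip_width: -0.0001
finger_force: 0.0
```

```bash
python3 chk.py 2>/dev/null| head -2
python3 - <<'E'
from h import *
f=bot.grab_frame("scene"); cv2.imwrite("pics/h.png",cv2.resize(f["frame"][110:250,130:330],(800,560),interpolation=cv2.INTER_CUBIC))
E
```

```text
0.115 [(-160, np.float64(59.2)), (-130, np.float64(58.8)), (-100, np.float64(60.2)), (-70, np.float64(61.2)), (-40, np.float64(62.1)), (-10, np.float64(64.7)), (20, np.float64(66.3)), (50, np.float64(66.1)), (80, np.float64(64.6)), (110, np.float64(62.6)), (140, np.float64(63.2)), (170, np.float64(59.1))]
[ 0.5889 -0.1728] 0.0624
```

View pics/h.png

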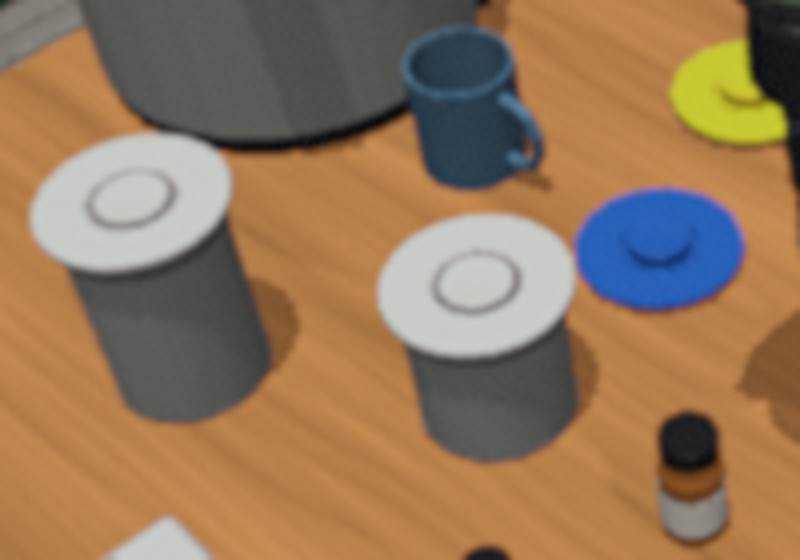

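The lid sits flat with its button flush at (476,282), just like the closed tall canister beside it, and the neighbours in view haven't moved.

```bash
python3 -c "
from workcell import bot
print(bot.job_done())"
```

```text
the job is handed in; nothing more can be done
None
```

The lid is pushed home and sits flat, its button was then pressed fully down, nothing else appears to have moved, and the job is handed in (about 13 s on the robot's clock); the hand-in returned no verdict.

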